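# Serve the crispbread with the turner

## Robot

A 6-joint arm with a two-finger parallel gripper is mounted at the origin on a cart in front of the work surface, level with it; the furniture and walls round the work are solid. World frame = base frame: x ahead of the robot, y to its left, z up, the work surface at z = 0. Lengths are in m, angles in rad, forces in N, time in s.
With the tool pointing down it reaches from about 0.2 to 0.875 m from the base axis. Payload 3.4 kg.
Tool frame: the origin (TCP) lies at the very end of the fingers, on their centre line; the grasp point (between the pads) lies manip.grip_point_offset behind it (manip.grip_point_offset is the distance from the TCP to the grasp point, in m); z points along the fingers, y is the line along which they close (so a half turn about z gives the same grasp; the last joint's range is limited). The gripper opens to 94 mm and grips with 3 to 60 N. Pads are 16 mm wide; open, the fingers measure 119 mm over their backs; the gripper's body (75 mm by 177 mm) begins 78 mm behind the grasp point.
Start: joints at [1.197, 0.276, 1.505, -0, 1.361, -0.121], TCP at [0.144, 0.557, 0.205] pointing down, gripper open.
Joint ranges: [-2.89, 2.89], [-0.75, 2.08], [0.22, 2.7], [-1.18, 4.32], [0.11, 2.71], [-2.7, 2.7]. Speed limits (rad/s): [2.57, 2.57, 3.14, 3.14, 3.14, 3.14].

## Interface

Orientations are given as a 3x3 rotation matrix whose columns are the frame's x, y, z axes.
In Python, from rig import telemetry, optics, manip gives the robot as it stands.
- The arm moves only by the tool play_rows, never from a script. Its argument "commands" is a list of rows, each an object of numbers: "fingers": the opening, from 0 (shut) to 1 (fully open); "x", "y", "z": the shift along the world's x, y, z in cm; "twist": the turn about the world's z in degrees. In form: [{"fingers": .., "x": .., "y": .., "z": .., "twist": ..}, ...]. A call has 1 to 12 rows; each row is the pose to reach, as a shift and turn from the pose commanded when the call began; what a row does not reach only later rows make up. A row lasts 1/8 s, in which the tool goes at most 62.5 mm and 10.7 degrees, less where a joint would pass 70% of its speed; a pose out of reach is approached as far as the arm can. A call with a gripper value outside its range is refused whole. The fingers move at their own pace and stop on an object; "force" is the grip in N (left out, the last holds). Time passes only in rows, so rows that repeat a pose let the fingers close. It gives the time, the measured TCP pose, the force, the opening and the grip force at its end, in the units of the state.
- telemetry.state(): the state, without advancing time (a new reading comes with each control period).
- optics.snapshot(name): name is "scene" or "top"; returns a dict with "img" (480x640x3 uint8, red, green, blue), "fx", "fy", "cx", "cy" (pixels), "pose" (4x4, takes a point from camera to world coordinates). Camera axes: x right, y down, z forward; pixel columns grow to the right and rows downward; lengths in m; the calibration is good to about 2 mm. A picture is of the moment at which its call begins. There is no depth.
- manip.finish_job(): hands the job in; it is judged then, once.
The state is a dict: "time_s": time; "joint_positions": joint angles; "qvel": joint speeds; "joint_efforts": joint torques, N m; "ee_pos": TCP position; "orientation": TCP orientation; "wrist_force": force on the tool from outside, world axes, zero at the start; "ft_torque": the same for the moment, N m; "opening": opening from 0.0 (shut) to 1.0 (fully open); "finger_force": force on a finger pad.
Only numpy, scipy, OpenCV 4.12 (cv2) and the standard library are available. Lean on these libraries where they do the work, as an engineer would, in place of code of your own. Each camera call takes 0.05 s, during which the arm holds its last target. There are 200 camera calls.

## Task

Use the turner to serve the crispbread: slide the blade under it on the cookie sheet, lift it off and let it slide gently onto the plate so that it lies flat in the middle. Do not touch the crispbread with the gripper and do not drop it; then lay the turner down flat on the worktop, clear of the plate, and leave the salt shaker, the timer and the spice jar standing where they are.

Things in the scene. Friction and masses are not known exactly. Their poses are not given: they have to be found in the camera images.
- crispbread: Round tan crispbread, rigid disc 90 mm across, 11.5 mm thick, about 50 g. Origin: centre of its underside, z up. The underside is flat for 66 mm; beyond, the rim curls up to 5 mm above the sheet, so a blade within 3 mm of the sheet gets under it. It slides easily, so the blade pushes it along until it meets the sheet's lip, and only then goes fully under.
- cookie_sheet: Dark steel cookie sheet 200 x 180 mm, 3 mm thick, fixed to the worktop. Origin: centre of its underside; its x axis (200 mm, roughly to the robot's left) points to its one upright lip, along the whole +x edge, top 15 mm above the worktop, inner face at x = +97 mm; other sides open. The crispbread starts with its centre at x = 25 to 50 mm, within 30 mm of the x axis.
- turner: Turner, 120 g, lying on its steel blade (100 mm in x, 80 mm in y, 1.6 mm thick), handle level in the air. Origin: centre of the blade's underside; x points to the front edge (roughly left). A shank rises from its rear edge to the black handle bar, 18 x 18 mm, x = -170 to -70 mm, centre line at z = 50 mm. Centre of mass near x = -30 mm. Bread slides off when tilted 15 to 20 degrees.
- turner_grip (a point): Point on the turner's handle at which to hold it: turner frame x = -118, y = 0, z = 50 mm, in the middle of the bar.
- plate: Round white plate, loose, 500 g, 210 mm across, rim 20 mm high. Origin at the centre of its underside, z up. The flat floor in its middle is 130 mm across and 5 mm above the worktop; from there the rim rises outward.
- salt: Salt shaker, 44 mm across and 90 mm high, standing behind the plate; bystander. Origin at the centre of its underside.
- timer: Small green kitchen timer on two feet, 64 mm wide and 54 mm high, behind the plate; bystander. Origin at the centre of its underside.
- spice: Spice jar with a red lid, 45 mm across and 106 mm high, standing to the left beyond the cookie sheet; bystander. Origin at the centre of its underside.
Not all that is in view belongs to the job. There is more than one size of the crispbread; the one meant has the size given above.

How it is judged:
On the way:
1. the crispbread is lifted clear of the sheet, lying on the turner's blade (height (world z) of crispbread above 0.035 m and z of crispbread in the frame of turner between -0.004 and 0.02 m and distance between crispbread and turner below 0.06 m and contact force between crispbread and turner above 0.1 N and contact force between crispbread and cookie_sheet below 0.05 N), for 0.3 s.
At the end, for the whole second after the job is handed in: The crispbread rests flat (within 7 degrees) on the floor of the plate, centre within 30 mm of the plate's; the plate stands level on the worktop; the turner rests on its blade on the worktop (under 10 mm up, within 6 degrees of level), touching neither plate nor crispbread (horizontal distance between crispbread and plate below 0.03 m and z of crispbread in the frame of plate between 0 and 0.012 m and angle between crispbread's own z axis and vertical below 0.12 rad and linear speed of each of crispbread, turner below 0.02 m/s and angle between plate's own z axis and vertical below 0.06 rad and height (world z) of each of plate, turner below 0.01 m and angle between turner's own z axis and vertical below 0.1 rad and contact force between turner and plate below 0.05 N and contact force between turner and crispbread below 0.05 N).
It fails at once if the gripper or arm touches the crispbread (contact force between any of the fingers, the arm and crispbread above 0.3 N).
It fails at once if the crispbread is dropped or flung (faster than 0.9 m/s, as after a fall of 4 cm) (linear speed of crispbread above 0.9 m/s).
It fails at once if the salt shaker, timer or spice jar is moved by more than 30 mm or knocked over (distance of any of salt, timer, spice from where it was at the start of the episode above 0.03 m or angle between any of salt, timer, spice's own z axis and vertical above 0.5 rad).
It also fails if it takes over 61 s, if anything falls off the work surface, if the arm or the gripper's body presses on something with over 40 N, if the wrist force passes 120 N, or if a joint passes its speed limit or range.

## Working session

There is one attempt and no reset: what is moved stays moved. The work goes in short steps, Python scripts to look and compute and a tool call to move; the robot and the scene stay as the last step left them, time stands still between calls to the robot, and variables do not carry over. Pictures are saved under pics/ and viewed, at most 10 in all, crops included, and the job is handed in when it is done.

Besides the shell and the picture viewer there is one more tool, called after "Request:" in YAML: its name, and indented under it one key for each argument. play_rows: Moves the arm, as the interface text tells. Its arguments: {"type":"object","properties":{"commands":{"type":"array"},"force":{"type":"number"}},"required":["commands"]}

```bash
mkdir -p pics
cat > h.py <<'E'
import numpy as np, cv2
from rig import telemetry, optics, manip
def ray(s,u,v):
    P=np.array(s["pose"]); d=P[:3,:3]@np.array([(u-s["cx"])/s["fx"],(v-s["cy"])/s["fy"],1]); return P[:3,3],d
def onz(s,u,v,z):
    o,d=ray(s,u,v); return o+d*(z-o[2])/d[2]
def proj(s,p):
    P=np.array(s["pose"]); c=P[:3,:3].T@(np.array(p)-P[:3,3]); return np.array([s["fx"]*c[0]/c[2]+s["cx"],s["fy"]*c[1]/c[2]+s["cy"]])
def two(a,ua,b,ub):
    o1,d1=ray(a,*ua);o2,d2=ray(b,*ub);d1/=np.linalg.norm(d1);d2/=np.linalg.norm(d2)
    t=np.linalg.lstsq(np.stack([d1,-d2],1),o2-o1,rcond=None)[0]
    p,q=o1+t[0]*d1,o2+t[1]*d2; return (p+q)/2,np.linalg.norm(p-q)
def save(s,f): cv2.imwrite("pics/"+f,cv2.cvtColor(s["img"],cv2.COLOR_RGB2BGR))
E
python3 - <<'E'
from h import *
import pickle
print(telemetry.state(),manip.grip_point_offset)
for n in("scene","top"):
    s=optics.snapshot(n);save(s,n+"0.png");pickle.dump(s,open(n+"0.pkl","wb"));print(n,s["fx"],s["cx"],s["cy"],np.round(s["pose"],3).tolist())
E
```

```text
{'time_s': 0.0, 'joint_positions': array([ 1.19703503e+00,  2.76603764e-01,  1.50608463e+00, -5.19622313e-05,
        1.36070168e+00, -1.20989460e-01]), 'qvel': array([-0.0007637 , -0.00092581, -0.00020963, -0.00029428, -0.00145853,
       -0.0007917 ]), 'joint_efforts': array([-1.22099751e-03, -4.04594600e+01, -2.37234467e+01,  6.98697707e-02,
        3.45869875e-02, -1.18300222e-04]), 'ee_pos': array([0.14361653, 0.55620536, 0.20461908]), 'orientation': array([[-9.68225607e-01,  2.50077595e-01, -6.08961219e-04],
       [ 2.50078281e-01,  9.68224143e-01, -1.69187987e-03],
       [ 1.66509707e-04, -1.79040938e-03, -9.99998383e-01]]), 'wrist_force': array([-0.04538729,  0.4845948 ,  0.30296237]), 'ft_torque': array([0.01690704, 0.03186729, 0.04619757]), 'finger_force': 0.0, 'opening': 0.9996932847733558} 0.0188
scene 438.46497251802276 317.0573482999944 244.16746546489605 [[0.79, -0.38, 0.481, -0.004], [-0.613, -0.503, 0.609, -0.536], [0.01, -0.776, -0.63, 0.78], [0.0, 0.0, 0.0, 1.0]]
top 459.0338322687869 313.7003736057957 248.29867067615447 [[0.098, -0.973, 0.208, 0.279], [-0.995, -0.095, 0.022, 0.134], [-0.001, -0.209, -0.978, 1.346], [0.0, 0.0, 0.0, 1.0]]
```

View pics/scene0.png

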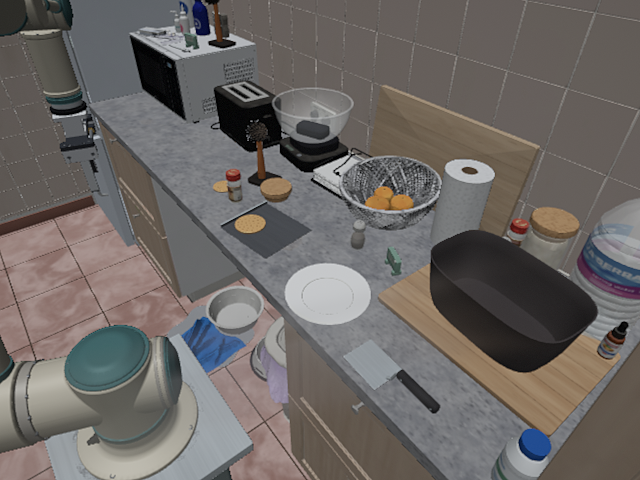

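View pics/top0.png

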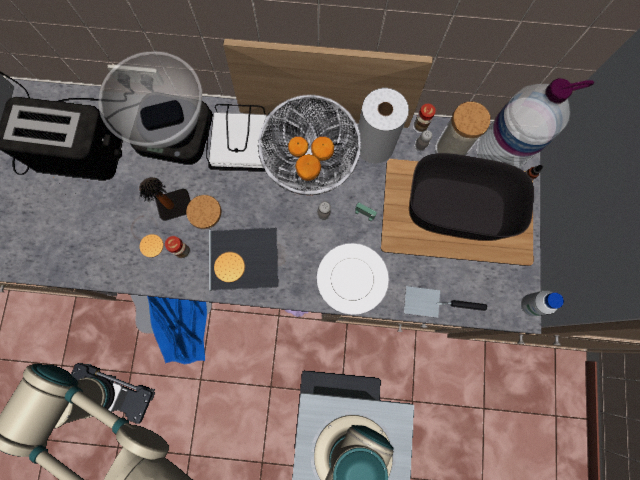

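Scene view: plate (328,293), turner blade (374,363) with its handle (418,390), sheet (265,228) with the crispbread (250,224). Top view: crispbread (229,266), sheet (244,258), plate (352,279), blade (422,302), handle (469,306). The other discs at (151,245) and (203,211) are decoys.

```bash
cat > m.py <<'E'
from h import *
import pickle
S,T=[pickle.load(open(n+"0.pkl","rb")) for n in("scene","top")]
def comp(s,mask,seed):
    m=cv2.morphologyEx(mask.astype(np.uint8),cv2.MORPH_OPEN,np.ones((2,2)))
    n,l,st,c=cv2.connectedComponentsWithStats(m)
    i=min((i for i in range(1,n) if st[i,4]>60),key=lambda i:np.linalg.norm(c[i]-seed))
    cn=max(cv2.findContours((l==i).astype(np.uint8),0,1)[0],key=len)
    return c[i],cn[:,0,:].astype(float),st[i,4]
def hsv(s): return [x.astype(int) for x in cv2.split(cv2.cvtColor(s["img"],cv2.COLOR_RGB2HSV))]
def fit(s,cn,z):
    p=np.array([onz(s,u,v,z)[:2] for u,v in cn],np.float32); return p
for n,s,sd in(("scene",S,dict(b=(250,224),p=(328,293),bl=(374,363),h=(418,390),sh=(275,232))),("top",T,dict(b=(229,266),p=(352,279),bl=(422,302),h=(469,306),sh=(255,250)))):
    H,Sa,V=hsv(s)
    def win(m,c,r):
        w=np.zeros(m.shape,bool);w[c[1]-r:c[1]+r,c[0]-r:c[0]+r]=1;return m&w
    c,cn,a=comp(s,win((Sa>90)&(V>120)&(H<30),sd["b"],30),sd["b"]);p=fit(s,cn,.010);(e,d)=cv2.minEnclosingCircle(p);print(n,"bread",a,np.round(e,4),"r",round(d,4), "px",np.round(c,1))
    c,cn,a=comp(s,win((V>190)&(Sa<40),sd["p"],60),sd["p"]);p=fit(s,cn,.02);(e,d)=cv2.minEnclosingCircle(p);print("plate",a,np.round(e,4),round(d,4))
    bg=s["img"][sd["bl"][1],sd["bl"][0]].astype(int);print("bladecol",bg,"sheetcol",s["img"][sd["sh"][1],sd["sh"][0]])
    m=np.abs(s["img"].astype(int)-bg).sum(2)<60
    c,cn,a=comp(s,win(m,sd["bl"],35),sd["bl"]);p=fit(s,cn,.0016);r=cv2.minAreaRect(p);print("blade",a,np.round(r[0],4),np.round(r[1],4),round(r[2],1))
    c,cn,a=comp(s,win(V<60,sd["h"],32),sd["h"]);p=fit(s,cn,.055);r=cv2.minAreaRect(p);print("handle",a,np.round(r[0],4),np.round(r[1],4),round(r[2],1),"px",np.round(c,1))
    exec(n+"h=c")
    m=np.abs(s["img"].astype(int)-s["img"][sd["sh"][1],sd["sh"][0]].astype(int)).sum(2)<36
    c,cn,a=comp(s,win(m,sd["sh"],60),sd["sh"]);p=fit(s,cn,.003);r=cv2.minAreaRect(p);print("sheet",a,np.round(cv2.boxPoints(r),4).tolist(),np.round(r[1],4),round(r[2],1))
print("handle 2view",two(S,sceneh,T,toph))
E
python3 m.py
```

```text
scene bread 442 [0.4856 0.4001] r 0.0457 px [250.7 224.4]
plate 3862 [0.4848 0.0367] 0.1026
bladecol [145 151 156] sheetcol [70 73 79]
blade 1878 [ 0.445  -0.1463] [0.1647 0.0939] 76.4
handle 532 [ 0.4333 -0.2915] [0.0988 0.021 ] 88.3 px [419.  392.2]
sheet 1982 [[0.4108000099658966, 0.4406999945640564], [0.4397999942302704, 0.24580000340938568], [0.6175000071525574, 0.27230000495910645], [0.5884000062942505, 0.46720001101493835]] [0.1796 0.1971] 8.5
top bread 737 [0.4817 0.4037] r 0.0455 px [230.  267.5]
plate 3925 [0.4819 0.0398] 0.1041
bladecol [155 164 171] sheetcol [59 60 64]
blade 935 [ 0.4353 -0.1721] [0.1063 0.0797] 88.5
handle 234 [ 0.4317 -0.2875] [0.0982 0.0185] 88.4 px [469.4 305.9]
sheet 3083 [[0.4099999964237213, 0.44839999079704285], [0.4390999972820282, 0.25369998812675476], [0.6155999898910522, 0.2800000011920929], [0.5866000056266785, 0.474700003862381]] [0.1785 0.1968] 8.5
handle 2view (array([ 0.43442943, -0.29090566,  0.04903425]), np.float64(0.004608667322940694))
```

Request:
play_rows:
  commands:
    - {"fingers": 1, "x": 4, "y": -6, "z": 1, "twist": -10}
    - {"fingers": 1, "x": 8, "y": -11, "z": 2, "twist": -20}
    - {"fingers": 1, "x": 12, "y": -16, "z": 2, "twist": -30}
    - {"fingers": 1, "x": 15, "y": -21, "z": 2, "twist": -40}
    - {"fingers": 1, "x": 18, "y": -27, "z": 2, "twist": -50}
    - {"fingers": 1, "x": 20, "y": -33, "z": 2, "twist": -60}
    - {"fingers": 1, "x": 22, "y": -39, "z": 2, "twist": -70}
    - {"fingers": 1, "x": 24, "y": -45, "z": 2, "twist": -77}
    - {"fingers": 1, "x": 25, "y": -51, "z": 2, "twist": -77}
    - {"fingers": 1, "x": 26, "y": -57, "z": 2, "twist": -77}
    - {"fingers": 1, "x": 27, "y": -63, "z": 2, "twist": -77}
    - {"fingers": 1, "x": 27, "y": -63, "z": 2, "twist": -77}

```text
time_s: 1.6
ee_pos: [0.4141, -0.0767, 0.2251]
orientation: [[0.032, 0.999, -0.0], [0.999, -0.032, -0.001], [-0.001, -0.0, -1.0]]
wrist_force: [-0.2, -0.3, -0.6]
opening: 1.001
finger_force: 0.0
```

Request:
play_rows:
  commands:
    - {"fingers": 1, "x": 0.5, "y": -6, "z": 0}
    - {"fingers": 1, "x": 1, "y": -12, "z": 0}
    - {"fingers": 1, "x": 1.8, "y": -18, "z": 0}
    - {"fingers": 1, "x": 1.8, "y": -21.1, "z": -2}
    - {"fingers": 1, "x": 1.8, "y": -21.1, "z": -7}
    - {"fingers": 1, "x": 1.8, "y": -21.1, "z": -12}
    - {"fingers": 1, "x": 1.8, "y": -21.1, "z": -16}
    - {"fingers": 1, "x": 1.8, "y": -21.1, "z": -18.5}
    - {"fingers": 1, "x": 1.8, "y": -21.1, "z": -19.4}
    - {"fingers": 1, "x": 1.8, "y": -21.1, "z": -19.4}
    - {"fingers": 1, "x": 1.8, "y": -21.1, "z": -19.4}

```text
validation failed for argument at $.co...
```

Run:
```python
from h import *
a,b=optics.snapshot("scene"),optics.snapshot("top")
a["img"]=np.ascontiguousarray(a["img"]);b["img"]=np.ascontiguousarray(b["img"])
A=cv2.resize(a["img"][280:440,300:500],(800,640))[:600];B=cv2.resize(b["img"][240:360,360:520],(800,600))
save({"img":np.hstack([cv2.resize(A,(400,300)),cv2.resize(B,(400,300))])},"g1.png")
```

```text
(no output)
```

View pics/g1.png

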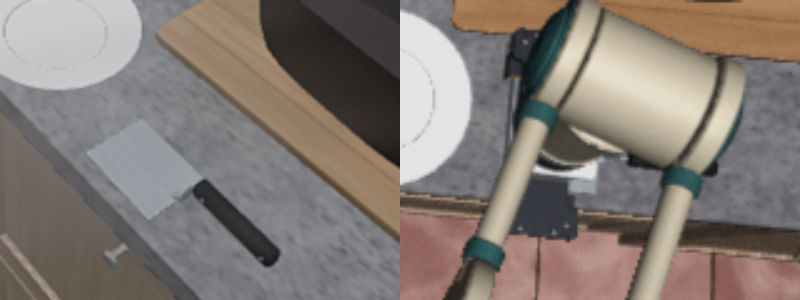

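The move was refused because "twist" was missing. The picture shows the turner untouched, with the arm still to its left. I'll resend the move with twist.

Request:
play_rows:
  commands:
    - {"fingers": 1, "x": 0.5, "y": -6, "z": 0, "twist": 0}
    - {"fingers": 1, "x": 1, "y": -12, "z": 0, "twist": 0}
    - {"fingers": 1, "x": 1.8, "y": -18, "z": 0, "twist": 0}
    - {"fingers": 1, "x": 1.8, "y": -21.1, "z": -2, "twist": 0}
    - {"fingers": 1, "x": 1.8, "y": -21.1, "z": -7, "twist": 0}
    - {"fingers": 1, "x": 1.8, "y": -21.1, "z": -12, "twist": 0}
    - {"fingers": 1, "x": 1.8, "y": -21.1, "z": -16, "twist": 0}
    - {"fingers": 1, "x": 1.8, "y": -21.1, "z": -18.5, "twist": 0}
    - {"fingers": 1, "x": 1.8, "y": -21.1, "z": -19.4, "twist": 0}
    - {"fingers": 1, "x": 1.8, "y": -21.1, "z": -19.4, "twist": 0}
    - {"fingers": 1, "x": 1.8, "y": -21.1, "z": -19.4, "twist": 0}

```text
time_s: 3.08
ee_pos: [0.4329, -0.2843, 0.0327]
orientation: [[0.025, 1.0, 0.002], [1.0, -0.025, -0.001], [-0.001, 0.002, -1.0]]
wrist_force: [0.2, 0.1, 0.4]
opening: 1.0
finger_force: 0.0
```

Run:
```python
from h import *
a=optics.snapshot("scene")
save({"img":cv2.resize(a["img"][280:440,300:500],(600,480))},"g2.png")
```

```text
(no output)
```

View pics/g2.png

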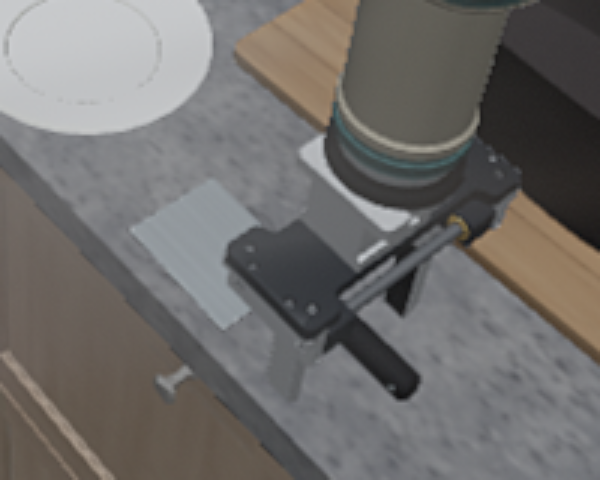

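The fingers straddle the bar, at (285,370) and (405,290). I'll close on it.

Request:
play_rows:
  commands:
    - {"fingers": 0, "x": 0, "y": 0, "z": 0, "twist": 0}
    - {"fingers": 0, "x": 0, "y": 0, "z": 0, "twist": 0}
    - {"fingers": 0, "x": 0, "y": 0, "z": 0, "twist": 0}
    - {"fingers": 0, "x": 0, "y": 0, "z": 0, "twist": 0}
    - {"fingers": 0, "x": 0, "y": 0, "z": 0, "twist": 0}
    - {"fingers": 0, "x": 0, "y": 0, "z": 0, "twist": 0}
    - {"fingers": 0, "x": 0, "y": 0, "z": 0, "twist": 0}
    - {"fingers": 0, "x": 0, "y": 0, "z": 0, "twist": 0}
  force: 60

```text
time_s: 4.12
ee_pos: [0.432, -0.2843, 0.0315]
orientation: [[0.026, 1.0, 0.0], [1.0, -0.026, -0.0], [-0.0, 0.0, -1.0]]
wrist_force: [1.2, 0.4, 0.1]
opening: 0.191
finger_force: 51.7
```

Request:
play_rows:
  commands:
    - {"fingers": 0, "x": 0, "y": 0, "z": 3, "twist": 0}
    - {"fingers": 0, "x": 0, "y": 0, "z": 7, "twist": 0}
    - {"fingers": 0, "x": 1, "y": 5, "z": 9, "twist": 1}
    - {"fingers": 0, "x": 2, "y": 11, "z": 9, "twist": 3}
    - {"fingers": 0, "x": 3, "y": 17, "z": 9, "twist": 5}
    - {"fingers": 0, "x": 4, "y": 23, "z": 9, "twist": 7}
    - {"fingers": 0, "x": 5, "y": 29, "z": 9, "twist": 8}
    - {"fingers": 0, "x": 6.5, "y": 35, "z": 9, "twist": 10}
    - {"fingers": 0, "x": 8, "y": 41, "z": 9, "twist": 10}
    - {"fingers": 0, "x": 8.6, "y": 45.3, "z": 7, "twist": 10}
    - {"fingers": 0, "x": 8.6, "y": 45.3, "z": 5, "twist": 10}
    - {"fingers": 0, "x": 8.6, "y": 45.3, "z": 5, "twist": 10}

```text
time_s: 5.62
ee_pos: [0.5159, 0.1689, 0.0797]
orientation: [[-0.15, 0.989, -0.005], [0.989, 0.15, -0.001], [-0.001, -0.005, -1.0]]
wrist_force: [0.2, 0.2, -0.9]
opening: 0.186
finger_force: 59.8
```

Run:
```python
from h import *
print(telemetry.state()["ee_pos"],telemetry.state()["wrist_force"])
a=optics.snapshot("scene");b=optics.snapshot("top")
A=cv2.resize(a["img"][130:330,200:400],(400,400));B=cv2.resize(b["img"][200:330,190:320],(400,400))
save({"img":np.hstack([A,B])},"g3.png")
```

```text
[0.51594814 0.16890479 0.07973649] [ 0.21916685  0.23451121 -0.86858385]
```

View pics/g3.png

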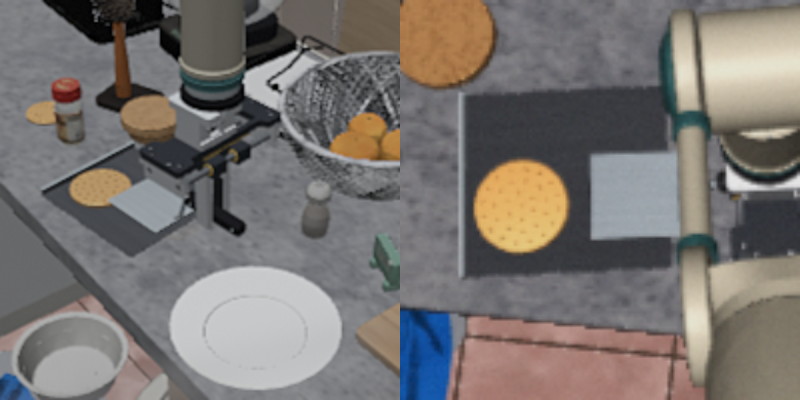

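The blade hangs just right of the crispbread. In the crop, its front corners are at (112,203) and (150,180) in the scene half, and at (191,240) and (191,155) in the top half.

Run:
```python
from h import *
a=optics.snapshot("scene");b=optics.snapshot("top")
R=telemetry.state()["orientation"];t=telemetry.state()["ee_pos"]
A=(256,231.5);B=(275,220);A2=(190+191/3.077,278);B2=(190+191/3.077,250.4)
for p,q in((A,A2),(B,B2)):print(two(a,p,b,q))
print(t)
# lateral: top image, midline of blade front vs bread, in sheet frame
z=.05;m=onz(b,*(np.add(A2,B2)/2),z)[:2];br=np.array([.4817,.4037]);ax=np.array([-.148,.989]);n=np.array([-.989,-.148])
print("front mid",m,"along",(br-m)@ax,"lat bread-blade",(br-m)@n, "lat bread-tcp",(np.array([.4836,.4019])-t[:2])@n)
```

```text
(array([0.45681679, 0.32861882, 0.03893875]), np.float64(0.008715656850838503))
(array([0.53318183, 0.34073174, 0.03881636]), np.float64(0.0001903692039698791))
[0.51848452 0.16826778 0.0823523 ]
front mid [0.49099368 0.33384247] along 0.07046456406215537 lat bread-blade -0.0011474675026826326 lat bread-tcp -7.678180974869664e-05
```

Request:
play_rows:
  commands:
    - {"fingers": 0, "x": 0, "y": 0, "z": -2, "twist": 0}
    - {"fingers": 0, "x": 0, "y": 0, "z": -3, "twist": 0}
    - {"fingers": 0, "x": 0, "y": 0, "z": -3.6, "twist": 0}
    - {"fingers": 0, "x": 0, "y": 0, "z": -4.1, "twist": 0}
    - {"fingers": 0, "x": 0, "y": 0, "z": -4.4, "twist": 0}
    - {"fingers": 0, "x": 0, "y": 0, "z": -4.6, "twist": 0}
    - {"fingers": 0, "x": 0, "y": 0, "z": -4.6, "twist": 0}
    - {"fingers": 0, "x": 0, "y": 0, "z": -4.6, "twist": 0}
    - {"fingers": 0, "x": 0, "y": 0, "z": -4.6, "twist": 0}

```text
time_s: 6.95
ee_pos: [0.5179, 0.1688, 0.0356]
orientation: [[-0.148, 0.989, 0.0], [0.989, 0.148, 0.0], [-0.0, 0.0, -1.0]]
wrist_force: [0.1, 0.0, -1.4]
opening: 0.187
finger_force: 59.8
```

Run:
```python
from h import *
s=telemetry.state();print(s["ee_pos"],s["wrist_force"],s["ft_torque"])
a=optics.snapshot("scene")
save({"img":cv2.resize(a["img"][160:280,210:370],(800,600))},"g4.png")
```

```text
[0.51794975 0.1687857  0.03564789] [ 0.11181592  0.00646525 -1.36688826] [-0.19547205  0.04949612  0.03897982]
```

View pics/g4.png

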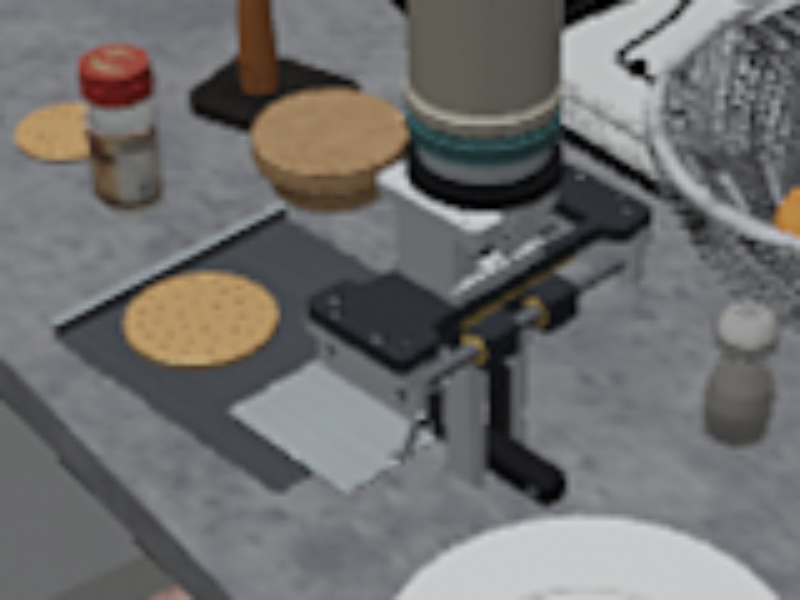

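Request:
play_rows:
  commands:
    - {"fingers": 0, "x": -0.1, "y": 0.9, "z": -0.05, "twist": 0}
    - {"fingers": 0, "x": -0.3, "y": 1.8, "z": -0.05, "twist": 0}
    - {"fingers": 0, "x": -0.4, "y": 2.7, "z": -0.05, "twist": 0}
    - {"fingers": 0, "x": -0.5, "y": 3.6, "z": -0.05, "twist": 0}
    - {"fingers": 0, "x": -0.7, "y": 4.5, "z": -0.05, "twist": 0}
    - {"fingers": 0, "x": -0.8, "y": 5.4, "z": -0.05, "twist": 0}
    - {"fingers": 0, "x": -0.9, "y": 6.3, "z": -0.05, "twist": 0}
    - {"fingers": 0, "x": -1.1, "y": 7.2, "z": -0.05, "twist": 0}
    - {"fingers": 0, "x": -1.2, "y": 8.1, "z": -0.05, "twist": 0}
    - {"fingers": 0, "x": -1.3, "y": 9.0, "z": -0.05, "twist": 0}
    - {"fingers": 0, "x": -1.5, "y": 9.9, "z": -0.05, "twist": 0}
    - {"fingers": 0, "x": -1.6, "y": 10.7, "z": -0.05, "twist": 0}

```text
time_s: 8.5
ee_pos: [0.5016, 0.2763, 0.035]
orientation: [[-0.148, 0.989, -0.0], [0.989, 0.148, -0.0], [-0.0, -0.0, -1.0]]
wrist_force: [0.2, -0.7, -0.7]
opening: 0.184
finger_force: 59.8
```

Run:
```python
from h import *
s=telemetry.state();print(s["ee_pos"],s["wrist_force"],s["ft_torque"])
a=optics.snapshot("scene");b=optics.snapshot("top")
A=cv2.resize(a["img"][170:270,210:310],(400,400));B=cv2.resize(b["img"][215:305,200:290],(400,400))
save({"img":np.hstack([A,B])},"g5.png")
```

```text
[0.50162937 0.2763403  0.03496797] [ 0.19554641 -0.6593771  -0.72590925] [-0.22900901  0.09273203  0.00332528]
```

View pics/g5.png

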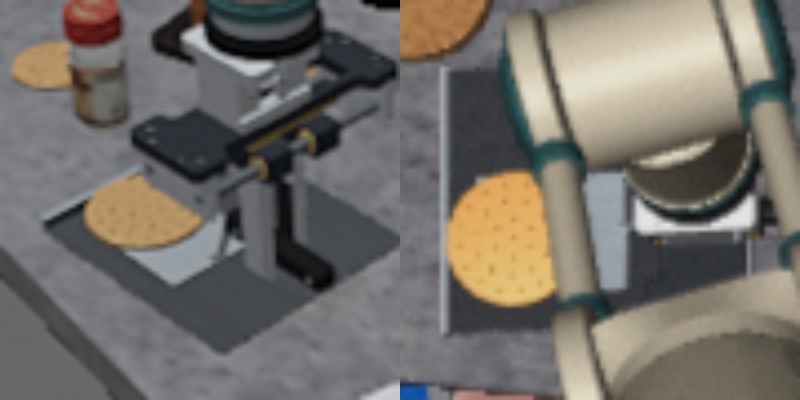

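The crispbread sits against the lip (445,240 in the top half) with the blade well under it. I'll push on a little further, watching the force.

Request:
play_rows:
  commands:
    - {"fingers": 0, "x": -0.1, "y": 0.4, "z": 0, "twist": 0}
    - {"fingers": 0, "x": -0.1, "y": 0.8, "z": 0, "twist": 0}
    - {"fingers": 0, "x": -0.2, "y": 1.2, "z": 0, "twist": 0}
    - {"fingers": 0, "x": -0.2, "y": 1.2, "z": 0, "twist": 0}

```text
time_s: 9.1
ee_pos: [0.4998, 0.2881, 0.035]
orientation: [[-0.148, 0.989, 0.0], [0.989, 0.148, 0.0], [0.0, 0.0, -1.0]]
wrist_force: [0.5, 0.6, -1.7]
opening: 0.183
finger_force: 59.8
```

Request:
play_rows:
  commands:
    - {"fingers": 0, "x": 0, "y": 0, "z": 0.3, "twist": 0}
    - {"fingers": 0, "x": 0, "y": 0, "z": 0.8, "twist": 0}
    - {"fingers": 0, "x": 0, "y": 0, "z": 1.5, "twist": 0}
    - {"fingers": 0, "x": 0, "y": 0, "z": 2.4, "twist": 0}
    - {"fingers": 0, "x": 0, "y": 0, "z": 3.4, "twist": 0}
    - {"fingers": 0, "x": 0, "y": 0, "z": 4.4, "twist": 0}
    - {"fingers": 0, "x": 0, "y": 0, "z": 5.2, "twist": 0}
    - {"fingers": 0, "x": 0, "y": 0, "z": 5.8, "twist": 0}
    - {"fingers": 0, "x": 0, "y": 0, "z": 6, "twist": 0}
    - {"fingers": 0, "x": 0, "y": 0, "z": 6, "twist": 0}
    - {"fingers": 0, "x": 0, "y": 0, "z": 6, "twist": 0}
    - {"fingers": 0, "x": 0, "y": 0, "z": 6, "twist": 0}

```text
time_s: 10.6
ee_pos: [0.4996, 0.2877, 0.0946]
orientation: [[-0.148, 0.989, -0.001], [0.989, 0.148, -0.0], [-0.0, -0.001, -1.0]]
wrist_force: [0.0, -0.6, -1.9]
opening: 0.189
finger_force: 59.8
```

Run:
```python
from h import *
s=telemetry.state();print(s["time_s"],s["ee_pos"],s["wrist_force"],s["ft_torque"])
a=optics.snapshot("scene");b=optics.snapshot("top")
A=cv2.resize(a["img"][150:270,210:330],(400,400));B=cv2.resize(b["img"][215:305,200:290],(400,400))
save({"img":np.hstack([A,B])},"g6.png")
```

```text
10.6 [0.49963749 0.28766919 0.09464257] [ 0.02883026 -0.58909992 -1.88347516] [-0.1996522   0.01056315  0.04457265]
```

View pics/g6.png

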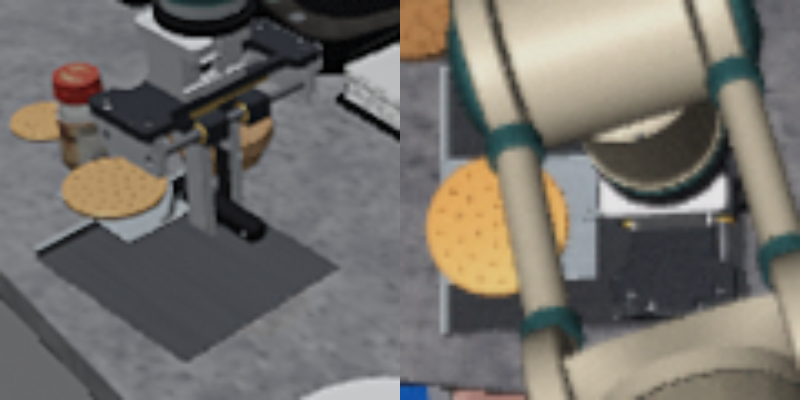

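The crispbread rides on the blade (scene crop (115,188), top crop (498,225)), its centre about 13 mm ahead of the blade's. I'll carry it smoothly to the plate.

Request:
play_rows:
  commands:
    - {"fingers": 0, "x": 0, "y": -0.5, "z": 0, "twist": 0}
    - {"fingers": 0, "x": 0, "y": -1.5, "z": 0, "twist": 0}
    - {"fingers": 0, "x": 0, "y": -3, "z": 0, "twist": 0}
    - {"fingers": 0, "x": 0, "y": -5, "z": 0, "twist": 0}
    - {"fingers": 0, "x": 0, "y": -7, "z": 0, "twist": 0}
    - {"fingers": 0, "x": 0, "y": -9, "z": 0, "twist": 0}
    - {"fingers": 0, "x": 0, "y": -11, "z": 0, "twist": 0}
    - {"fingers": 0, "x": 0, "y": -13, "z": 0, "twist": 0}
    - {"fingers": 0, "x": 0, "y": -15, "z": 0, "twist": 0}
    - {"fingers": 0, "x": 0, "y": -16.5, "z": 0, "twist": 0}
    - {"fingers": 0, "x": 0, "y": -17.5, "z": 0, "twist": 0}
    - {"fingers": 0, "x": 0, "y": -18, "z": 0, "twist": 0}

```text
time_s: 12.2
ee_pos: [0.4999, 0.1072, 0.095]
orientation: [[-0.147, 0.989, 0.0], [0.989, 0.147, 0.0], [0.0, 0.0, -1.0]]
wrist_force: [0.5, 1.4, -0.8]
opening: 0.182
finger_force: 59.8
```

Request:
play_rows:
  commands:
    - {"fingers": 0, "x": 0, "y": -0.5, "z": 0, "twist": 0}
    - {"fingers": 0, "x": 0, "y": -1.5, "z": 0, "twist": 0}
    - {"fingers": 0, "x": 0, "y": -3, "z": 0, "twist": 0}
    - {"fingers": 0, "x": 0, "y": -5, "z": 0, "twist": 0}
    - {"fingers": 0, "x": 0, "y": -7, "z": 0, "twist": 0}
    - {"fingers": 0, "x": 0, "y": -9, "z": 0, "twist": 0}
    - {"fingers": 0, "x": 0, "y": -11, "z": 0, "twist": 0}
    - {"fingers": 0, "x": 0, "y": -13, "z": 0, "twist": 0}
    - {"fingers": 0, "x": 0, "y": -15, "z": 0, "twist": 0}
    - {"fingers": 0, "x": 0, "y": -16.5, "z": 0, "twist": 0}
    - {"fingers": 0, "x": 0, "y": -17.5, "z": 0, "twist": 0}
    - {"fingers": 0, "x": 0, "y": -18, "z": 0, "twist": 0}

```text
time_s: 13.7
ee_pos: [0.4998, -0.0727, 0.095]
orientation: [[-0.148, 0.989, 0.0], [0.989, 0.148, 0.0], [0.0, 0.0, -1.0]]
wrist_force: [-0.0, 0.9, -1.4]
opening: 0.184
finger_force: 59.8
```

```bash
cat > b.py <<'E'
from h import *
import sys
z=float(sys.argv[1])
s=telemetry.state();print(np.round(s["time_s"],2),np.round(s["ee_pos"],4),np.round(s["wrist_force"],2),round(s["opening"],3))
P=[]
for n in("scene","top"):
    s=optics.snapshot(n);H,S,V=cv2.split(cv2.cvtColor(s["img"],cv2.COLOR_RGB2HSV))
    m=((S>90)&(V>120)&(H<30)).astype(np.uint8);w=np.zeros_like(m)
    u,v=proj(s,[.4834,.0383,z]).astype(int);w[v-55:v+55,u-55:u+55]=1
    k,l,st,c=cv2.connectedComponentsWithStats(m*w);i=1+np.argmax(st[1:,4]);
    cn=max(cv2.findContours((l==i).astype(np.uint8),0,1)[0],key=len)[:,0,:]
    e,r=cv2.minEnclosingCircle(np.array([onz(s,*q,z)[:2] for q in cn],np.float32))
    print(n,st[i,4],np.round(c[i],1),"circ",np.round(e,4),round(r,4));P.append((s,e));save(s,n+"_last.png")
    pm=((V>190)&(S<40)).astype(np.uint8);w[:]=0;u,v=proj(s,[.4834,.0383,.02]).astype(int);w[v-60:v+60,u-60:u+60]=1
    k,l,st,c=cv2.connectedComponentsWithStats(pm*w);i=1+np.argmax(st[1:,4]);cn=max(cv2.findContours((l==i).astype(np.uint8),0,1)[0],key=len)[:,0,:]
    e,r=cv2.minEnclosingCircle(np.array([onz(s,*q,.02)[:2] for q in cn],np.float32));print(" plate",np.round(e,4),round(r,4))
E
python3 b.py .073
```

```text
13.7 [ 0.4998 -0.0727  0.095 ] [-0.02  0.93 -1.44] 0.184
scene 684 [320.5 274.6] circ [0.4769 0.0535] 0.0448
 plate [0.4841 0.0406] 0.1034
top 789 [349.5 277.5] circ [0.4766 0.0543] 0.0445
 plate [0.4846 0.0429] 0.1042
```

Request:
play_rows:
  commands:
    - {"fingers": 0, "x": 0.2, "y": -0.2, "z": -0.5, "twist": 0}
    - {"fingers": 0, "x": 0.4, "y": -0.4, "z": -1.2, "twist": 0}
    - {"fingers": 0, "x": 0.6, "y": -0.5, "z": -2, "twist": 0}
    - {"fingers": 0, "x": 0.6, "y": -0.5, "z": -2.8, "twist": 0}
    - {"fingers": 0, "x": 0.6, "y": -0.5, "z": -3.6, "twist": 0}
    - {"fingers": 0, "x": 0.6, "y": -0.5, "z": -4.3, "twist": 0}
    - {"fingers": 0, "x": 0.6, "y": -0.5, "z": -4.8, "twist": 0}
    - {"fingers": 0, "x": 0.6, "y": -0.5, "z": -5.2, "twist": 0}
    - {"fingers": 0, "x": 0.6, "y": -0.5, "z": -5.5, "twist": 0}
    - {"fingers": 0, "x": 0.6, "y": -0.5, "z": -5.6, "twist": 0}
    - {"fingers": 0, "x": 0.6, "y": -0.5, "z": -5.6, "twist": 0}
    - {"fingers": 0, "x": 0.6, "y": -0.5, "z": -5.6, "twist": 0}

```text
time_s: 15.3
ee_pos: [0.5062, -0.0775, 0.0401]
orientation: [[-0.148, 0.989, 0.001], [0.989, 0.148, -0.0], [-0.001, 0.001, -1.0]]
wrist_force: [-2.2, -0.6, 5.1]
opening: 0.187
finger_force: 59.8
```

```bash
python3 b.py .019
```

```text
15.3 [ 0.5062 -0.0775  0.0401] [-2.21 -0.6   5.06] 0.187
scene 619 [322.7 290.3] circ [0.4827 0.0496] 0.0446
 plate [0.4848 0.0406] 0.1036
top 723 [349.6 278.4] circ [0.4818 0.0499] 0.045
 plate [0.4845 0.0431] 0.104
```

Request:
play_rows:
  commands:
    - {"fingers": 0, "x": 0, "y": 0, "z": 0.15, "twist": 0}
    - {"fingers": 0, "x": 0, "y": 0, "z": 0.15, "twist": 0}
  force: 20

```text
time_s: 15.65
ee_pos: [0.506, -0.0773, 0.0406]
orientation: [[-0.148, 0.989, 0.0], [0.989, 0.148, -0.0], [-0.0, 0.0, -1.0]]
wrist_force: [0.3, 0.2, -0.7]
opening: 0.187
finger_force: 20.0
```

Request:
play_rows:
  commands:
    - {"fingers": 0, "x": 0, "y": 0, "z": 0, "twist": 0}
    - {"fingers": 0, "x": 0, "y": 0, "z": 0, "twist": 0}
    - {"fingers": 0, "x": 0, "y": 0, "z": 0, "twist": 0}
  force: 4

```text
time_s: 16.02
ee_pos: [0.5058, -0.0772, 0.0405]
orientation: [[-0.148, 0.989, 0.0], [0.989, 0.148, 0.0], [0.0, 0.0, -1.0]]
wrist_force: [-0.8, 0.3, 1.1]
opening: 0.192
finger_force: 4.0
```

Request:
play_rows:
  commands:
    - {"fingers": 0, "x": 0, "y": -0.2, "z": 0.3, "twist": 0}
    - {"fingers": 0, "x": 0, "y": -0.4, "z": 0.6, "twist": 0}
    - {"fingers": 0, "x": 0, "y": -0.6, "z": 1.0, "twist": 0}
    - {"fingers": 0, "x": 0, "y": -0.8, "z": 1.4, "twist": 0}
    - {"fingers": 0, "x": 0, "y": -0.8, "z": 1.4, "twist": 0}
    - {"fingers": 0, "x": 0, "y": -0.8, "z": 1.4, "twist": 0}
  force: 4

```text
time_s: 16.77
ee_pos: [0.5061, -0.0854, 0.0547]
orientation: [[-0.148, 0.989, 0.001], [0.989, 0.148, -0.0], [-0.0, 0.001, -1.0]]
wrist_force: [-0.1, -1.0, 0.6]
opening: 0.194
finger_force: 4.0
```

```bash
python3 b.py .022; python3 -c "
import cv2
a=cv2.imread('pics/scene_last.png')[230:390,260:420];cv2.imwrite('pics/g7.png',cv2.resize(a,(560,560)))"
```

```text
16.77 [ 0.5061 -0.0854  0.0547] [-0.14 -1.05  0.63] 0.194
scene 579 [326.8 293. ] circ [0.4798 0.0332] 0.0431
 plate [0.4848 0.0406] 0.1036
top 726 [354.3 278.8] circ [0.4819 0.0368] 0.0449
 plate [0.4844 0.0429] 0.1041
```

View pics/g7.png

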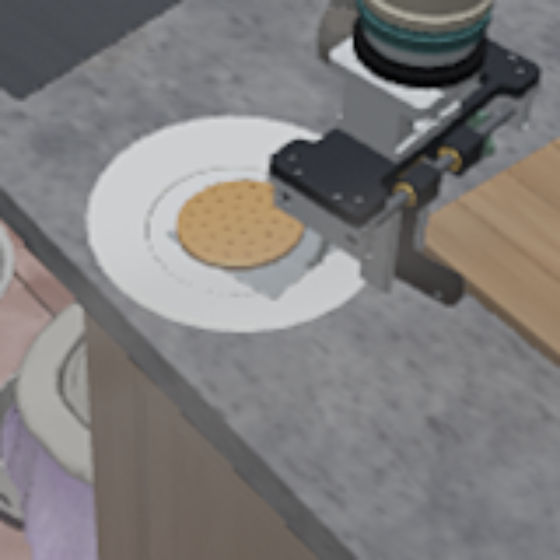

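The blade's nose rests on the plate floor (170,235) with the crispbread near the middle (240,222). I'll now tilt by raising the handle about the nose.

Request:
play_rows:
  commands:
    - {"fingers": 0, "x": 0, "y": 0.1, "z": 0.4, "twist": 0}
    - {"fingers": 0, "x": 0, "y": 0.3, "z": 0.8, "twist": 0}
    - {"fingers": 0, "x": -0.1, "y": 0.5, "z": 1.2, "twist": 0}
    - {"fingers": 0, "x": -0.1, "y": 0.7, "z": 1.6, "twist": 0}
    - {"fingers": 0, "x": -0.2, "y": 1.0, "z": 2.0, "twist": 0}
    - {"fingers": 0, "x": -0.2, "y": 1.2, "z": 2.4, "twist": 0}
    - {"fingers": 0, "x": -0.2, "y": 1.4, "z": 2.8, "twist": 0}
    - {"fingers": 0, "x": -0.3, "y": 1.6, "z": 3.1, "twist": 0}
    - {"fingers": 0, "x": -0.3, "y": 1.6, "z": 3.1, "twist": 0}
  force: 4

```text
time_s: 18.0
ee_pos: [0.503, -0.0691, 0.0858]
orientation: [[-0.148, 0.989, 0.001], [0.989, 0.148, -0.0], [-0.0, 0.001, -1.0]]
wrist_force: [0.2, 0.3, -0.4]
opening: 0.189
finger_force: 4.0
```

```bash
python3 b.py .025
```

```text
18.0 [ 0.503  -0.0691  0.0858] [ 0.23  0.29 -0.45] 0.189
scene 559 [327.2 290.8] circ [0.4827 0.0406] 0.0461
 plate [0.4848 0.0406] 0.1036
top 721 [353.6 278.7] circ [0.4811 0.0381] 0.045
 plate [0.4845 0.0431] 0.104
```

Request:
play_rows:
  commands:
    - {"fingers": 0, "x": 0, "y": -0.2, "z": 0.3, "twist": 0}
    - {"fingers": 0, "x": 0.1, "y": -0.5, "z": 0.6, "twist": 0}
    - {"fingers": 0, "x": 0.1, "y": -0.9, "z": 0.6, "twist": 0}
    - {"fingers": 0, "x": 0.2, "y": -1.4, "z": 0.6, "twist": 0}
    - {"fingers": 0, "x": 0.3, "y": -2.0, "z": 0.6, "twist": 0}
    - {"fingers": 0, "x": 0.3, "y": -2.0, "z": 0.6, "twist": 0}
  force: 4

```text
time_s: 18.85
ee_pos: [0.506, -0.0901, 0.0915]
orientation: [[-0.148, 0.989, 0.0], [0.989, 0.148, -0.001], [-0.001, 0.0, -1.0]]
wrist_force: [-0.4, -0.1, -0.4]
opening: 0.193
finger_force: 4.0
```

```bash
python3 b.py .023
```

```text
18.85 [ 0.506  -0.0901  0.0915] [-0.42 -0.15 -0.4 ] 0.193
scene 437 [334.2 293.5] circ [0.4876 0.0184] 0.0455
 plate [0.4848 0.0406] 0.1036
top 719 [361.3 278.4] circ [0.4849 0.0162] 0.0448
 plate [0.4844 0.0428] 0.1041
```

Request:
play_rows:
  commands:
    - {"fingers": 0, "x": -0.1, "y": 0.4, "z": 0, "twist": 0}
    - {"fingers": 0, "x": -0.2, "y": 0.9, "z": 0, "twist": 0}
    - {"fingers": 0, "x": -0.3, "y": 1.5, "z": 0, "twist": 0}
    - {"fingers": 0, "x": -0.3, "y": 2.0, "z": 0, "twist": 0}
    - {"fingers": 0, "x": -0.3, "y": 2.3, "z": 0.5, "twist": 0}
    - {"fingers": 0, "x": -0.4, "y": 2.7, "z": 1.0, "twist": 0}
    - {"fingers": 0, "x": -0.4, "y": 3.1, "z": 1.5, "twist": 0}
    - {"fingers": 0, "x": -0.4, "y": 3.3, "z": 1.8, "twist": 0}
    - {"fingers": 0, "x": -0.4, "y": 3.3, "z": 1.8, "twist": 0}
    - {"fingers": 0, "x": -0.4, "y": 3.3, "z": 1.8, "twist": 0}
  force: 3

```text
time_s: 20.2
ee_pos: [0.5021, -0.0565, 0.1096]
orientation: [[-0.148, 0.989, 0.001], [0.989, 0.148, -0.0], [-0.0, 0.001, -1.0]]
wrist_force: [-0.8, -1.1, -0.0]
opening: 0.191
finger_force: 3.0
```

```bash
python3 b.py .025;  python3 - <<'E'
import cv2,numpy as np
a=cv2.imread('pics/scene_last.png')[220:380,260:420];b=cv2.imread('pics/top_last.png')[230:330,300:400];cv2.imwrite('pics/g8.png',np.hstack([cv2.resize(a,(400,400)),cv2.resize(b,(400,400))]))
E
```

```text
20.2 [ 0.5021 -0.0565  0.1096] [-0.76 -1.11 -0.03] 0.191
scene 469 [325.1 288.9] circ [0.483  0.0482] 0.0464
 plate [0.4848 0.0406] 0.1036
top 698 [351.  278.7] circ [0.4814 0.0481] 0.0447
 plate [0.4845 0.0431] 0.104
```

Request:
play_rows:
  commands:
    - {"fingers": 0, "x": 0, "y": -0.3, "z": 0, "twist": 0}
    - {"fingers": 0, "x": 0.1, "y": -0.7, "z": 0, "twist": 0}
    - {"fingers": 0, "x": 0.2, "y": -1.1, "z": 0, "twist": 0}
    - {"fingers": 0, "x": 0.2, "y": -1.5, "z": 0, "twist": 0}
    - {"fingers": 0, "x": 0.2, "y": -1.5, "z": 0, "twist": 0}
  force: 3

```text
time_s: 20.92
ee_pos: [0.5039, -0.0719, 0.1095]
orientation: [[-0.148, 0.989, 0.0], [0.989, 0.148, -0.001], [-0.001, 0.0, -1.0]]
wrist_force: [-0.2, 0.4, -0.3]
opening: 0.191
finger_force: 3.0
```

```bash
python3 b.py .023
```

```text
20.92 [ 0.5039 -0.0719  0.1095] [-0.24  0.38 -0.26] 0.191
scene 540 [325.4 290.4] circ [0.4818 0.0428] 0.0463
 plate [0.4852 0.0407] 0.1039
top 717 [351.5 279. ] circ [0.4804 0.0449] 0.0449
 plate [0.4842 0.0429] 0.1041
```

The crispbread now stays put while the blade withdraws, so I'll continue.

Request:
play_rows:
  commands:
    - {"fingers": 0, "x": 0, "y": -0.4, "z": 0, "twist": 0}
    - {"fingers": 0, "x": 0.1, "y": -0.8, "z": 0, "twist": 0}
    - {"fingers": 0, "x": 0.2, "y": -1.2, "z": 0, "twist": 0}
    - {"fingers": 0, "x": 0.3, "y": -1.6, "z": 0, "twist": 0}
    - {"fingers": 0, "x": 0.3, "y": -2.0, "z": 0, "twist": 0}
    - {"fingers": 0, "x": 0.4, "y": -2.5, "z": 0, "twist": 0}
    - {"fingers": 0, "x": 0.4, "y": -2.5, "z": 0, "twist": 0}
  force: 3

```text
time_s: 21.9
ee_pos: [0.508, -0.0969, 0.1096]
orientation: [[-0.148, 0.989, 0.0], [0.989, 0.148, -0.001], [-0.001, 0.0, -1.0]]
wrist_force: [-0.8, -0.9, 0.3]
opening: 0.192
finger_force: 3.0
```

```bash
python3 b.py .019
```

```text
21.9 [ 0.508  -0.0969  0.1096] [-0.84 -0.95  0.33] 0.192
scene 611 [325.9 291.8] circ [0.481  0.0398] 0.0453
 plate [0.4848 0.0406] 0.1036
top 725 [352.1 279.2] circ [0.481  0.0431] 0.045
 plate [0.4844 0.043 ] 0.1039
```

Request:
play_rows:
  commands:
    - {"fingers": 0, "x": 0.1, "y": -0.5, "z": 0, "twist": 0}
    - {"fingers": 0, "x": 0.2, "y": -1.1, "z": 0, "twist": 0}
    - {"fingers": 0, "x": 0.3, "y": -1.7, "z": 0, "twist": 0}
    - {"fingers": 0, "x": 0.4, "y": -2.4, "z": 0, "twist": 0}
    - {"fingers": 0, "x": 0.5, "y": -3.2, "z": 0, "twist": 0}
    - {"fingers": 0, "x": 0.6, "y": -4, "z": 0.3, "twist": 0}
    - {"fingers": 0, "x": 0.7, "y": -5, "z": 1, "twist": 0}
    - {"fingers": 0, "x": 0.8, "y": -6, "z": 2, "twist": 0}
    - {"fingers": 0, "x": 0.9, "y": -7, "z": 3, "twist": 0}
    - {"fingers": 0, "x": 0.9, "y": -8, "z": 4, "twist": 0}
    - {"fingers": 0, "x": 0.9, "y": -8, "z": 4, "twist": 0}
  force: 5

```text
time_s: 23.38
ee_pos: [0.5176, -0.1774, 0.1507]
orientation: [[-0.147, 0.989, 0.002], [0.989, 0.147, -0.001], [-0.002, 0.002, -1.0]]
wrist_force: [0.0, -0.0, -1.0]
opening: 0.19
finger_force: 5.0
```

```bash
python3 b.py .0165;  python3 - <<'E'
import cv2,numpy as np
a=cv2.imread('pics/scene_last.png')[230:430,260:460];b=cv2.imread('pics/top_last.png')[220:340,320:500];cv2.imwrite('pics/g9.png',np.hstack([cv2.resize(a,(400,400)),cv2.resize(b,(400,400))]))
E
```

```text
23.38 [ 0.5176 -0.1774  0.1507] [ 0.03 -0.02 -1.04] 0.19
scene 575 [325.3 292. ] circ [0.4801 0.0384] 0.0435
 plate [0.4848 0.0406] 0.1036
top 769 [394.7 237.5] circ [ 0.6184 -0.0758] 0.0572
 plate [0.4843 0.043 ] 0.104
```

View pics/g9.png

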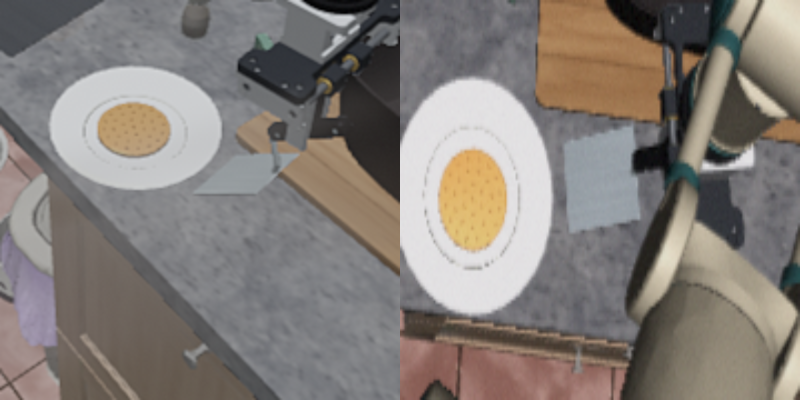

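The crispbread lies flat in the plate's middle (crop (133,130), plate (135,128)), and the turner hangs nose-down clear of it (250,172). I'll go back to the open worktop and lower it.

Request:
play_rows:
  commands:
    - {"fingers": 0, "x": -1, "y": -2, "z": 0, "twist": 0}
    - {"fingers": 0, "x": -3, "y": -4, "z": 0, "twist": -2}
    - {"fingers": 0, "x": -5, "y": -6, "z": 0, "twist": -5}
    - {"fingers": 0, "x": -7, "y": -7.5, "z": 0, "twist": -8}
    - {"fingers": 0, "x": -8.5, "y": -8, "z": -1, "twist": -10}
    - {"fingers": 0, "x": -8.5, "y": -8, "z": -2, "twist": -10}
    - {"fingers": 0, "x": -8.5, "y": -8, "z": -3, "twist": -10}
    - {"fingers": 0, "x": -8.5, "y": -8.5, "z": -4, "twist": -10}
    - {"fingers": 0, "x": -8.5, "y": -9, "z": -5, "twist": -10}
    - {"fingers": 0, "x": -8.5, "y": -9.5, "z": -6, "twist": -10}
    - {"fingers": 0, "x": -8.5, "y": -10, "z": -7, "twist": -10}
    - {"fingers": 0, "x": -8.5, "y": -10, "z": -7, "twist": -10}
  force: 4

```text
time_s: 24.98
ee_pos: [0.4313, -0.2761, 0.0784]
orientation: [[0.026, 1.0, -0.001], [1.0, -0.026, 0.002], [0.002, -0.002, -1.0]]
wrist_force: [-0.2, 0.0, -1.2]
opening: 0.189
finger_force: 4.0
```

Request:
play_rows:
  commands:
    - {"fingers": 0, "x": 0, "y": -0.4, "z": -0.7, "twist": 0}
    - {"fingers": 0, "x": 0, "y": -0.7, "z": -1.4, "twist": 0}
    - {"fingers": 0, "x": 0, "y": -1, "z": -2.1, "twist": 0}
    - {"fingers": 0, "x": 0, "y": -1.3, "z": -2.8, "twist": 0}
    - {"fingers": 0, "x": 0, "y": -1.6, "z": -3.5, "twist": 0}
    - {"fingers": 0, "x": 0, "y": -1.8, "z": -4.2, "twist": 0}
    - {"fingers": 0, "x": 0, "y": -1.9, "z": -4.7, "twist": 0}
    - {"fingers": 0, "x": 0, "y": -1.9, "z": -4.7, "twist": 0}
    - {"fingers": 0, "x": 0, "y": -1.9, "z": -4.7, "twist": 0}
  force: 4

```text
time_s: 26.1
ee_pos: [0.4318, -0.295, 0.0325]
orientation: [[0.026, 1.0, -0.0], [1.0, -0.026, 0.0], [0.0, -0.0, -1.0]]
wrist_force: [-0.0, 0.6, -0.5]
opening: 0.195
finger_force: 4.0
```

Run:
```python
from h import *
s=telemetry.state();print(s["ee_pos"],s["wrist_force"],s["ft_torque"])
s=optics.snapshot("scene");bg=np.array([145,151,156]);m=(np.abs(s["img"].astype(int)-bg).sum(2)<45).astype(np.uint8);save(s,"x.png")
w=np.zeros_like(m);w[310:420,320:440]=1;m=cv2.morphologyEx(m*w,2,np.ones((3,3)))
k,l,st,c=cv2.connectedComponentsWithStats(m);i=1+np.argmax(st[1:,4]);cn=max(cv2.findContours((l==i).astype(np.uint8),0,1)[0],key=len)[:,0,:]
r=cv2.minAreaRect(np.array([onz(s,*q,.0016)[:2] for q in cn],np.float32));print(st[i,4],r)
```

```text
[ 0.43178082 -0.29497364  0.03248655] [-0.03550242  0.64434642 -0.54080237] [-0.06836022  0.09480144  0.06458864]
1111 ((0.4350360929965973, -0.17869314551353455), (0.10410954803228378, 0.07906754314899445), 87.7320327758789)
```

Request:
play_rows:
  commands:
    - {"fingers": 0.4, "x": 0, "y": 0, "z": 0, "twist": 0}
    - {"fingers": 0.4, "x": 0, "y": 0, "z": 0, "twist": 0}
    - {"fingers": 0.7, "x": 0, "y": 0, "z": 0, "twist": 0}
    - {"fingers": 1, "x": 0, "y": 0, "z": 0, "twist": 0}
    - {"fingers": 1, "x": 0, "y": 0, "z": 0, "twist": 0}
    - {"fingers": 1, "x": 0, "y": 0, "z": 3, "twist": 0}
    - {"fingers": 1, "x": 0, "y": 0, "z": 8, "twist": 0}
    - {"fingers": 1, "x": 0, "y": 0, "z": 14, "twist": 0}
    - {"fingers": 1, "x": 0, "y": 0, "z": 20, "twist": 0}
    - {"fingers": 1, "x": 0, "y": 0, "z": 20, "twist": 0}
    - {"fingers": 1, "x": 0, "y": 0, "z": 20, "twist": 0}

```text
time_s: 27.52
ee_pos: [0.4313, -0.2948, 0.2318]
orientation: [[0.026, 1.0, -0.001], [1.0, -0.026, 0.001], [0.001, -0.001, -1.0]]
wrist_force: [0.4, 0.2, 0.1]
opening: 1.001
finger_force: 0.0
```

```bash
python3 b.py .0165 | head -3
python3 - <<'E'
from h import *
s=optics.snapshot("scene");bg=np.array([145,151,156]);m=(np.abs(s["img"].astype(int)-bg).sum(2)<45).astype(np.uint8)
w=np.zeros_like(m);w[310:420,320:440]=1;m=cv2.morphologyEx(m*w,2,np.ones((3,3)))
def rect(m,z):
    k,l,st,c=cv2.connectedComponentsWithStats(m);i=1+np.argmax(st[1:,4]);cn=max(cv2.findContours((l==i).astype(np.uint8),0,1)[0],key=len)[:,0,:]
    print(st[i,4],cv2.minAreaRect(np.array([onz(s,*q,z)[:2] for q in cn],np.float32)))
rect(m,.0016)
V=s["img"].max(2);w[:]=0;w[360:425,385:450]=1;rect((V<60).astype(np.uint8)*w,.055)
E
```

```text
27.52 [ 0.4313 -0.2948  0.2318] [0.44 0.22 0.08] 1.001
scene 577 [325.5 292. ] circ [0.4802 0.0386] 0.0436
 plate [0.4848 0.0406] 0.1036
1893 ((0.4450111985206604, -0.14208589494228363), (0.18035216629505157, 0.09786480665206909), 86.05397033691406)
537 ((0.42972809076309204, -0.3014425039291382), (0.09916842728853226, 0.02047177590429783), 88.40614318847656)
```

```bash
python3 -c "
from rig import manip
print(manip.finish_job())"
```

```text
the job is handed in; nothing more can be done
None
```

The job is handed in; no verdict came back. By the last measurements the crispbread lies in the plate about 5 mm off centre and the turner rests level on the worktop clear of the plate; the salt shaker, timer and spice jar were never approached, but I didn't re-measure them at the end.

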